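# Shut down the load tester and shelve the battery pack

### The arm

A 6-joint arm with a two-finger parallel gripper is mounted at the origin on the work surface. World frame = base frame: x ahead of the robot, y to its left, z up, the work surface at z = 0. Lengths are in m, angles in rad, forces in N, time in s.
With the tool pointing down it reaches from about 0.225 to 0.875 m from the base axis. Payload 3.4 kg.
Tool frame: the origin (TCP) lies at the very end of the fingers, on their centre line; the grasp point (between the pads) lies manip.grip_point_offset behind it (manip.grip_point_offset is the distance from the TCP to the grasp point, in m); z points along the fingers, y is the line along which they close (so a half turn about z gives the same grasp; the last joint's range is limited). The gripper opens to 85 mm and grips with 20 to 120 N. Pads are 22 mm wide; open, the fingers measure 114 mm over their backs; the gripper's body (76 mm by 85 mm) begins 54 mm behind the grasp point. The pads swing forward as they close: fully open they stand 13 mm farther back than shut.
Start: joints at [-1.337, 0.276, 1.505, -0, 1.361, -0.121], TCP at [0.2, -0.539, 0.231] pointing down, gripper open.
Joint ranges: [-2.89, 2.89], [-0.75, 2.08], [0.22, 2.7], [-1.18, 4.32], [0.11, 2.71], [-2.7, 2.7]. Speed limits (rad/s): [2.57, 2.57, 3.14, 3.14, 3.14, 3.14].

### API

Orientations are given as a unit quaternion [w, x, y, z].
In Python, from rig import manip gives the robot as it stands.
- The arm moves only by the shell command python3 -m pendant 'ROWS' [FORCE]. ROWS is JSON, a list of rows, each an object of numbers: "jaw": the opening, from -1 (shut) to 1 (fully open); "tx", "ty", "tz": the shift along the world's x, y, z in cm; "ax", "ay", "az": the turn, a rotation vector about the world's x, y, z in degrees. In form: [{"jaw": .., "tx": .., "ty": .., "tz": .., "ax": .., "ay": .., "az": ..}, ...]. A call has 1 to 10 rows; each row is the pose to reach, as a shift and turn from the pose commanded when the call began; what a row does not reach only later rows make up. A row lasts 1/8 s, in which the tool goes at most 62.5 mm and 10.7 degrees, less where a joint would pass 70% of its speed; a pose out of reach is approached as far as the arm can. A call with a gripper value outside its range is refused whole. The fingers move at their own pace and stop on an object; FORCE is the grip in N (left out, the last holds). Time passes only in rows, so rows that repeat a pose let the fingers close. It gives the time, the measured TCP pose, the force, the opening and the grip force at its end, in the units of the state.
- manip.get_state(): the state, without advancing time (a new reading comes with each control period).
- manip.get_image(name): name is "scene" or "top" or "wrist"; returns a dict with "pixels" (400x640x3 uint8, blue, green, red), "depth" (400x640 float32, m along the optical axis (not along the pixel's ray), 0 where there is no reading), "fx", "fy", "cx", "cy" (pixels), "pose" (4x4, takes a point from camera to world coordinates). Camera axes: x right, y down, z forward; pixel columns grow to the right and rows downward; lengths in m; the calibration is good to about 2 mm. A picture is of the moment at which its call begins.
- manip.sign_off(): hands the job in; it is judged then, once.
The state is a dict: "clock": time; "qpos": joint angles; "qd": joint speeds; "effort": joint torques, N m; "position": TCP position; "ee_rot": TCP orientation; "contact_force": force on the tool from outside, world axes, zero at the start; "moment": the same for the moment, N m; "width": finger opening in m; "gripper_force": force on a finger pad.
Only numpy, scipy, OpenCV 4.12 (cv2) and the standard library are available. Lean on these libraries where they do the work, as an engineer would, in place of code of your own. Each camera call takes 0.05 s, during which the arm holds its last target. There are 200 camera calls.

### The job

The discharge test is finished. First turn the large knob on the sloped front of the load tester fully anticlockwise to its end stop, and only then take the battery pack out of the black tray and set it down upright in the one free place of the row on the low rack, in line with the two packs there, evenly spaced and square with the rack. Do not drop it, do not shift the two packs already on the rack, and leave the small knob as it is set.

Things in the scene. Friction and masses are not known exactly. Their poses are not given: they have to be found in the camera images.
- console: the load tester: white wedge-shaped instrument fixed to the table, 230 deep (x) x 220 wide (y) x 110 mm high. Origin on the table, 110 mm behind its 40 mm high front edge; x points to its back. Its grey panel slopes up away from the robot at 25 degrees to the horizontal (flat top from 40 mm behind the origin), so the knobs' axes lean 25 degrees from vertical towards its front
- load_knob (a joint): angle of the large knob, rad: 0 at the fully anticlockwise end stop (white pointer at half past seven, seen facing the panel with uphill as twelve), growing clockwise to 4.71. It stays where it is left (friction about 0.04 N m). It starts 0.7 to 2.3 rad from the stop
- load_knob_grip (a point): grip point of the large black knob (left one, +y), on its axis, 37 mm above the panel, turning with it. z points out along the axis, x along its upright bar grip: 42 long, 14 mm thick, from 23 below to 7 mm above this point; white pointer on the -x end. Under the bar: a 44 mm disc, top 23 mm below this point, on a 68 mm flange
- trim_mark (a point): the rim end of the white mark on the small knob, which must stay as set: a plain round black knob 20 mm in diameter, 16 mm high, 107 mm to the right (-y of the console) of the large knob on the same panel. It turns with the small knob
- tray: black open tray fixed to the table, 84 (x) x 64 (y) mm outside, walls 18 mm high and 4 mm thick, floor 4 mm thick; origin under its centre
- pack: the battery pack to put away: blue upright block, green circuit board in its top, 56 (x) x 36 (y) x 95 mm high, 0.3 to 0.54 kg; origin at the centre of its underside. Stands loose in the tray. Grip it from above across its 56 mm length (fingers on the two narrow end faces): on the rack only about 14 mm is left beside its broad faces. Either way round is right
- rack: low grey rack fixed to the table: board 120 (x) x 200 (y) mm, top 50 mm above the table, with a lip 10 mm high along its back (+x) edge; origin on the table under its centre. Three places side by side along y, 50 mm apart, each a black rubber pad 60 x 40 mm centred 5 mm in front of the board's middle line; two hold packs, one (an end or the middle) is free
- place (a point): centre of the free place (the bare rubber pad), on the board's top surface; axes as the rack's. The pack's origin belongs here, its 56 mm side along x
- stored_a: a pack already on the rack, the same as the one to put away; origin at the centre of its underside
- stored_b: the other pack already on the rack, the same; origin at the centre of its underside

How it is judged:
By the outcome, as a careful person would: the job done as asked, in the order asked, and still so for the second after the job is handed in, with the robot touching nothing.
It also fails if it takes over 72 s, if anything falls off the work surface, if the arm or the gripper's body presses on something with over 40 N, if the wrist force passes 120 N, or if a joint passes its speed limit or range.

## Working session

There is one attempt and no reset: what is moved stays moved. The work goes in short steps, Python scripts to look and compute and a shell command to move; the robot and the scene stay as the last step left them, time stands still between calls to the robot, and variables do not carry over. Pictures are saved under pics/ and viewed, at most 12 in all, crops included, and the job is handed in when it is done.

```bash
ls; mkdir -p pics; python3 - <<'E'
from rig import manip
import cv2,numpy as np
print(manip.get_state(), manip.grip_point_offset)
for n in ("scene","top"):
    im=manip.get_image(n); cv2.imwrite(f"pics/{n}0.png",im["pixels"]); np.savez(f"{n}0.npz",**im)
    print(n,im["fx"],im["cx"],im["cy"],np.round(im["pose"],4).tolist())
E
```

```text
pics
{'clock': 0.0, 'qpos': array([-1.33701036e+00,  2.76596100e-01,  1.50619111e+00, -4.08997251e-05,
        1.36068935e+00, -1.20981245e-01]), 'qd': array([-0.00068112, -0.00144428, -0.0010916 ,  0.00160516,  0.00199625,
       -0.0003522 ]), 'effort': array([ 1.21689005e-03, -4.16770077e+01, -2.45802784e+01, -8.28300313e-05,
        1.11238228e-02,  4.84017178e-06]), 'position': array([ 0.19960048, -0.53865162,  0.23041598]), 'ee_rot': array([-9.39328150e-04,  9.84307544e-01,  1.76458979e-01, -7.30645402e-05]), 'contact_force': array([-0.33625613, -0.12266853, -0.09082795]), 'moment': array([-0.02125662,  0.00267766, -0.03898201]), 'gripper_force': 0.0, 'width': 0.08533823036568472} 0.0187
scene 440.86955946613426 309.71395377415513 203.3531252363871 [[0.3791, 0.6997, -0.6056, 1.132], [0.9252, -0.2757, 0.2607, -0.2533], [0.0155, -0.6591, -0.7519, 0.7694], [0.0, 0.0, 0.0, 1.0]]
top 513.8523673203476 323.15081517226093 207.13978856911794 [[-0.0062, -0.9974, 0.0717, 0.4898], [-0.9997, 0.0044, -0.0246, -0.0046], [0.0242, -0.0718, -0.9971, 1.4624], [0.0, 0.0, 0.0, 1.0]]
```

View pics/scene0.png

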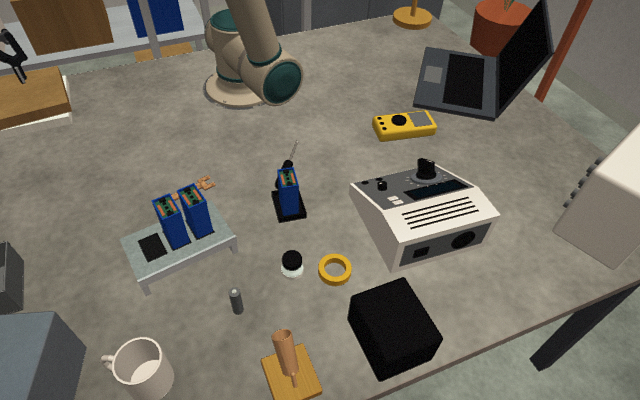

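View pics/top0.png

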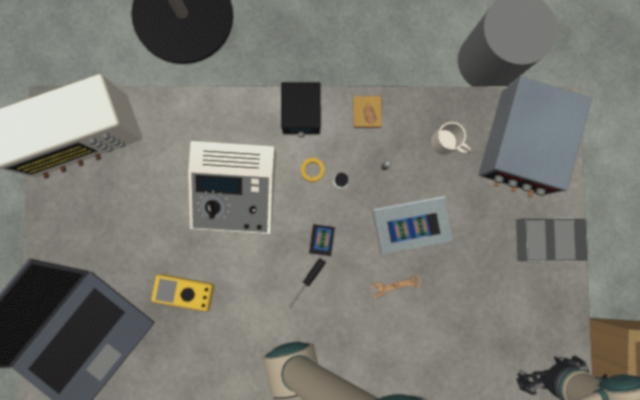

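The scene view shows the console at about (425,210), the tray with the pack at (289,195), and the rack at (180,235) with its bare pad at (152,247). In the top view the large knob is at (212,209), the pack at (322,238), and the free place is at the right (-y) end of the rack, (433,224).

```bash
cat > h.py <<'E'
import numpy as np,cv2
def ray(im,uv):
    uv=np.atleast_2d(uv).astype(float);P=im["pose"]
    d=np.c_[(uv[:,0]-im["cx"])/im["fx"],(uv[:,1]-im["cy"])/im["fy"],np.ones(len(uv))]
    return P[:3,3],d@P[:3,:3].T
def onz(im,uv,z):
    o,d=ray(im,uv);return o+d*((z-o[2])/d[:,2])[:,None]
def cloud(im):
    v,u=np.mgrid[0:400,0:640];o,d=ray(im,np.c_[u.ravel(),v.ravel()])
    p=o+d*np.asarray(im["depth"]).reshape(-1,1);p[im["depth"].ravel()==0]=np.nan
    return p.reshape(400,640,3)
def onplane(im,uv,p0,n):
    o,d=ray(im,uv);return o+d*(((p0-o)@n)/(d@n))[:,None]
def proj(im,p):
    P=im["pose"];c=(np.atleast_2d(p)-P[:3,3])@P[:3,:3]
    return np.c_[c[:,0]/c[:,2]*im["fx"]+im["cx"],c[:,1]/c[:,2]*im["fy"]+im["cy"]]
def load(n): return {k:v for k,v in np.load(n).items()}
def tri(ims,uvs):
    A=np.zeros((3,3));b=np.zeros(3)
    for im,uv in zip(ims,uvs):
        o,d=ray(im,uv);d=d[0]/np.linalg.norm(d[0]);M=np.eye(3)-np.outer(d,d);A+=M;b+=M@o
    return np.linalg.solve(A,b)
def rect(p): # min-area rect of xy points -> centre,size,yaw deg of each side
    return cv2.minAreaRect((np.asarray(p)[:,:2]*1000).astype(np.float32))
E
python3 - <<'E'
from h import *
for n,pts in (("top0",dict(knob=(212,209),trim=(253,210),pack=(322,238),pad=(433,224),packs=(404,228),p2=(420,227),boxFL=(190,230),boxFR=(270,232),boxBL=(191,143),boxBR=(273,147))),("scene0",dict(knob=(426,164),trim=(382,185),pack=(289,176),pad=(152,247),s1=(164,207),s2=(192,194)))):
    im=load(n+".npz");c=cloud(im)
    for k,(u,v) in pts.items(): print(n,k,np.round(np.nanmedian(c[v-1:v+2,u-1:u+2].reshape(-1,3),0),3))
im=load("top0.npz");c=cloud(im)
# rack board
X=c[...,0];Y=c[...,1];Z=c[...,2]
m=(Z>.04)&(Z<.056)&(abs(Y+.2)<.16)&(abs(X-.45)<.12); print("rack",m.sum(),rect(c[m]))
m=(Z>.13)&(Z<.17)&(abs(Y+.2)<.16)&(abs(X-.45)<.12); print("stored",m.sum(),rect(c[m]))
m=(Z>.08)&(Z<.12)&(abs(Y)<.05)&(abs(X-.42)<.06); print("pack",m.sum(),rect(c[m]),Z[m].mean())
m=(Z>.03)&(Z<.14)&(abs(Y-.25)<.16)&(abs(X-.5)<.17); print("console",m.sum(),rect(c[m]))
E
```

```text
top0 knob [0.583 0.254 0.112]
top0 trim [0.582 0.149 0.085]
top0 pack [ 0.506 -0.035  0.095]
top0 pad [ 0.543 -0.342  0.052]
top0 packs [ 0.53  -0.245  0.144]
top0 p2 [ 0.532 -0.287  0.14 ]
top0 boxFL [ 0.532  0.336 -0.   ]
top0 boxFR [0.524 0.108 0.039]
top0 boxBL [0.761 0.311 0.108]
top0 boxBR [0.748 0.097 0.105]
scene0 knob [0.588 0.253 0.11 ]
scene0 trim [0.591 0.147 0.087]
scene0 pack [ 0.5   -0.031  0.094]
scene0 pad [ 0.545 -0.338  0.051]
scene0 s1 [ 0.534 -0.292  0.14 ]
scene0 s2 [ 0.519 -0.237  0.14 ]
rack 1257 ((516.7223510742188, -269.7489929199219), (180.29811096191406, 105.00645446777344), 89.96429443359375)
stored 640 ((529.6369018554688, -263.84002685546875), (55.99871826171875, 87.73826599121094), 10.94482707977295)
pack 25 ((476.86273193359375, -31.899797439575195), (31.97354507446289, 5.260495185852051), 89.59100341796875) 0.09627208510128746
console 5667 ((497.74212646484375, 246.03915405273438), (247.41119384765625, 419.22918701171875), 71.16897583007812)
```

```bash
python3 -m pendant '[{"jaw":1,"tz":6},{"jaw":1,"tx":5,"ty":4,"tz":10},{"jaw":1,"tx":10,"ty":8,"tz":13},{"jaw":1,"tx":14,"ty":12,"tz":16},{"jaw":1,"tx":18,"ty":17,"tz":18},{"jaw":1,"tx":21,"ty":22,"tz":18},{"jaw":1,"tx":24,"ty":27,"tz":18},{"jaw":1,"tx":24,"ty":27,"tz":18},{"jaw":1,"tx":24,"ty":27,"tz":18}]' 40
python3 - <<'E'
from rig import manip
import cv2,numpy as np
im=manip.get_image("wrist"); cv2.imwrite("pics/w1.png",im["pixels"]); np.savez("w1.npz",**im)
print(im["fx"],np.round(im["pose"],3).tolist(),manip.get_state()["position"])
E
```

```text
294.353477547846 [[0.348, -0.892, -0.287, 0.272], [-0.937, -0.332, -0.106, -0.511], [-0.001, 0.306, -0.952, 0.374], [0.0, 0.0, 0.0, 1.0]] [ 0.19965234 -0.53879674  0.2306269 ]invalid input at $[0]: expected keys jaw, tx, ty, tz, ax, ay, az
```

View pics/w1.png

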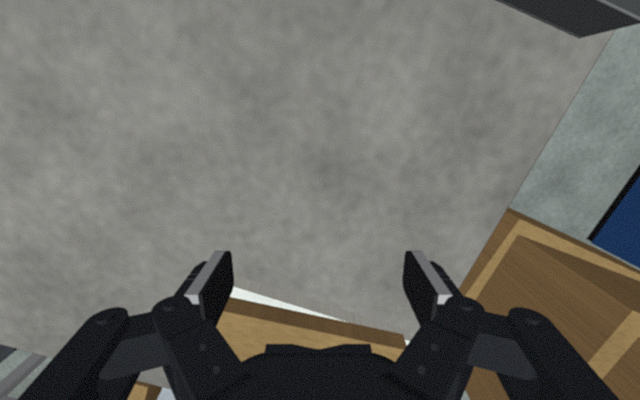

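The first wrist view shows only bare table and the fingers; the move was refused because it lacked the full set of keys.

```bash
python3 -m pendant '[{"jaw":1,"tx":0,"ty":0,"tz":6,"ax":0,"ay":0,"az":0},{"jaw":1,"tx":5,"ty":4,"tz":10,"ax":0,"ay":0,"az":-5},{"jaw":1,"tx":10,"ty":8,"tz":13,"ax":0,"ay":0,"az":-10},{"jaw":1,"tx":14,"ty":12,"tz":15,"ax":0,"ay":0,"az":-15},{"jaw":1,"tx":18,"ty":17,"tz":15,"ax":0,"ay":0,"az":-20},{"jaw":1,"tx":21,"ty":22,"tz":15,"ax":0,"ay":0,"az":-20},{"jaw":1,"tx":24,"ty":27,"tz":15,"ax":0,"ay":0,"az":-20},{"jaw":1,"tx":24,"ty":27,"tz":15,"ax":0,"ay":0,"az":-20},{"jaw":1,"tx":24,"ty":27,"tz":15,"ax":0,"ay":0,"az":-20}]' 40
python3 - <<'E'
from rig import manip
import cv2,numpy as np
im=manip.get_image("wrist"); cv2.imwrite("pics/w2.png",im["pixels"]); np.savez("w2.npz",**im)
print(im["fx"],np.round(im["pose"],3).tolist(),manip.get_state()["position"])
E
```

```text
clock: 1.27
position: [0.4398, -0.2689, 0.3812]
ee_rot: [0.0, 1.0, 0.004, -0.0]
contact_force: [-0.3, -0.6, -0.3]
width: 0.0853
gripper_force: 0.0
294.353477547846 [[0.008, -0.952, -0.307, 0.518], [-1.0, -0.007, -0.004, -0.267], [0.001, 0.307, -0.952, 0.524], [0.0, 0.0, 0.0, 1.0]] [ 0.43941387 -0.26982487  0.38110025]
```

View pics/w2.png

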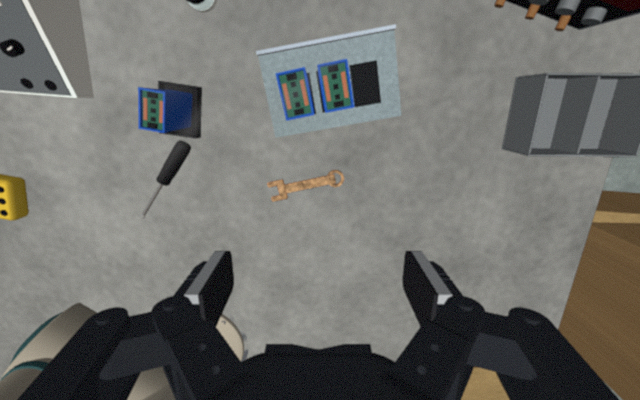

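The wrist view shows the rack clearly (front edge (275,137)-(401,115)), the stored packs at (295,93) and (337,85), the bare pad at (366,83), the pack's top at (152,109), and the tray to its right at (181,108).

```bash
python3 - <<'E'
from h import *
im=load("w2.npz");c=cloud(im);Z=c[...,2];px=im["pixels"]
hsv=cv2.cvtColor(px,cv2.COLOR_BGR2HSV)
def comps(m,z,amin,box):
    u0,v0,u1,v1=box;mm=np.zeros(m.shape,np.uint8);mm[v0:v1,u0:u1]=m[v0:v1,u0:u1]
    mm=cv2.morphologyEx(mm,cv2.MORPH_OPEN,np.ones((3,3),np.uint8))
    n,l,s,ce=cv2.connectedComponentsWithStats(mm)
    for i in range(1,n):
        if s[i,4]<amin: continue
        v,u=np.where(l==i)
        cnt=max(cv2.findContours((l==i).astype(np.uint8),0,1)[0],key=len)[:,0]
        # grow contour by half pixel handled by +-0.5: report
        w=onz(im,cnt,z)
        print(s[i].tolist(),"Zmed",np.round(np.nanmedian(Z[v,u]),4),"rect",[np.round(a,1).tolist() for a in rect(w)],"mean",np.round(onz(im,np.c_[u,v],z)[:,:2].mean(0),4))
print("stored tops");comps((Z>.132)&(Z<.16),.145,200,(240,10,420,150))
print("pack top");comps((Z>.08)&(Z<.115),.099,150,(120,70,215,150))
dark=hsv[...,2]<45
print("pad");comps(dark,.051,100,(345,50,400,120))
print("tray");comps(dark,.018,100,(120,70,215,150))
r=(Z>.04)&(Z<.07);print("board");comps(r,.05,300,(240,10,420,150))
print("packs green");comps((hsv[...,0]>40)&(hsv[...,0]<90)&(hsv[...,1]>80),.145,50,(240,10,420,150))
E
```

```text
stored tops
[317, 59, 37, 54, 1483] Zmed 0.1412 rect [[534.7, -288.6], [56.1, 36.2], 11.0] mean [ 0.5354 -0.2887]
[276, 68, 38, 53, 1439] Zmed 0.1412 rect [[525.2, -239.5], [56.0, 36.3], 12.0] mean [ 0.5259 -0.2393]
pack top
[138, 88, 33, 45, 1354] Zmed 0.0951 rect [[503.2, -40.7], [44.5, 57.0], 80.9] mean [ 0.5038 -0.0407]
pad
[351, 62, 28, 43, 964] Zmed 0.0512 rect [[543.2, -338.7], [56.9, 36.9], 10.0] mean [ 0.5441 -0.3387]
tray
board
[256, 25, 145, 113, 8958] Zmed 0.0508 rect [[542.4, -287.7], [127.0, 204.0], 10.2] mean [ 0.549 -0.296]
packs green
[324, 64, 26, 45, 443] Zmed 0.1404 rect [[535.1, -289.2], [47.4, 27.1], 11.1] mean [ 0.5337 -0.29  ]
[295, 72, 9, 10, 53] Zmed 0.1406 rect [[545.5, -244.9], [10.0, 9.7], 0.5] mean [ 0.5463 -0.245 ]
[280, 75, 11, 13, 70] Zmed 0.1404 rect [[539.8, -228.1], [16.3, 9.1], 27.3] mean [ 0.5413 -0.228 ]
[298, 96, 12, 17, 92] Zmed 0.1403 rect [[513.2, -249.2], [21.3, 10.1], 40.1] mean [ 0.5126 -0.2498]
[288, 104, 9, 12, 57] Zmed 0.1404 rect [[506.9, -235.8], [7.6, 15.2], 61.9] mean [ 0.5066 -0.2357]
```

```bash
python3 -m pendant '[{"jaw":1,"tx":1,"ty":6,"tz":0,"ax":0,"ay":-5,"az":0},{"jaw":1,"tx":2,"ty":12,"tz":-1,"ax":0,"ay":-10,"az":0},{"jaw":1,"tx":3,"ty":18,"tz":-2,"ax":0,"ay":-15,"az":0},{"jaw":1,"tx":4,"ty":24,"tz":-3,"ax":0,"ay":-20,"az":0},{"jaw":1,"tx":5,"ty":30,"tz":-5,"ax":0,"ay":-25,"az":0},{"jaw":1,"tx":6,"ty":36,"tz":-7,"ax":0,"ay":-25,"az":0},{"jaw":1,"tx":7,"ty":42,"tz":-9,"ax":0,"ay":-25,"az":0},{"jaw":1,"tx":8,"ty":47,"tz":-10,"ax":0,"ay":-25,"az":0},{"jaw":1,"tx":8,"ty":47,"tz":-10,"ax":0,"ay":-25,"az":0},{"jaw":1,"tx":8,"ty":47,"tz":-10,"ax":0,"ay":-25,"az":0}]'
python3 - <<'E'
from rig import manip
import cv2,numpy as np
im=manip.get_image("wrist"); cv2.imwrite("pics/w3.png",im["pixels"]); np.savez("w3.npz",**im)
print(np.round(im["pose"],3).tolist())
E
```

```text
clock: 2.58
position: [0.5201, 0.1993, 0.2809]
ee_rot: [0.002, 0.976, 0.002, 0.216]
contact_force: [-0.6, 0.4, 0.5]
width: 0.0851
gripper_force: 0.0
[[0.005, -0.992, 0.124, 0.53], [-1.0, -0.005, -0.004, 0.201], [0.005, -0.124, -0.992, 0.444], [0.0, 0.0, 0.0, 1.0]]
```

View pics/w3.png

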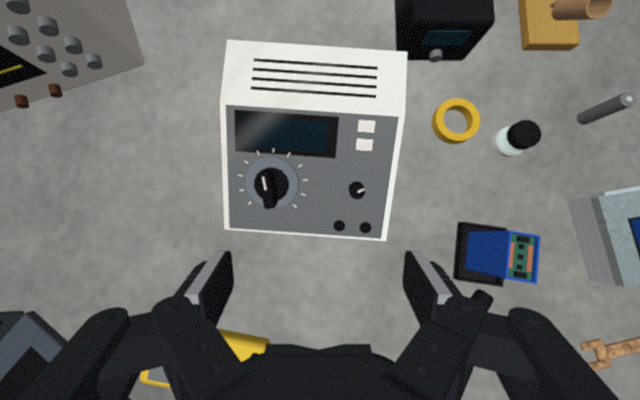

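The console shows clearly: large knob at (269,187) with its white pointer line near (265,183), small knob at (357,190), panel front edge (225,229)-(386,240). I'll enlarge the large knob.

```bash
python3 - <<'E'
import cv2
im=cv2.imread("pics/w3.png")[140:240,215:375]
cv2.imwrite("pics/w3c.png",cv2.resize(im,None,fx=5,fy=5,interpolation=cv2.INTER_CUBIC))
E
```

```text
(no output)
```

View pics/w3c.png

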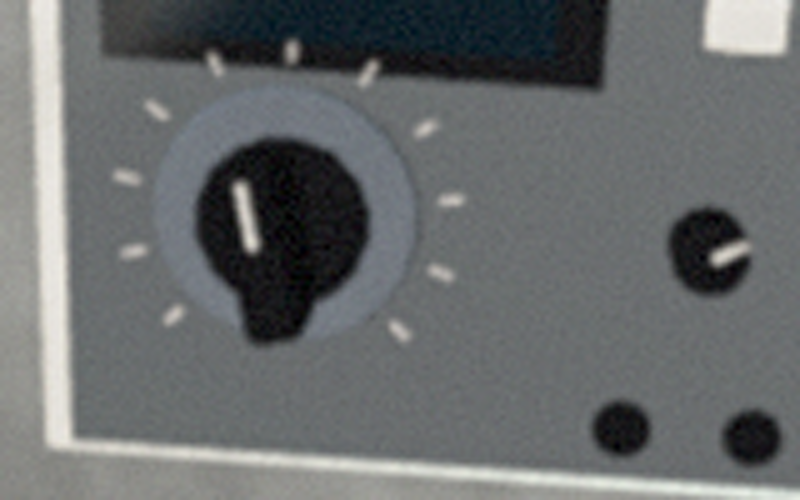

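The crop shows the bar running from about crop (238,172) to (278,345), the white pointer near its upper end at (240,182)-(252,250), so it points a little left of twelve: about 125° of anticlockwise turn needed.

```bash
cat > knob.py <<'E'
from h import *
import sys
def meas(im,c0,verb=True):
    c=cloud(im);px=im["pixels"];hsv=cv2.cvtColor(px,cv2.COLOR_BGR2HSV)
    X,Y,Z=np.moveaxis(c,-1,0)
    # panel plane: grey, low saturation mid value points around console
    m=(abs(X-.58)<.08)&(abs(Y-.21)<.10)&(hsv[...,2]>70)&(hsv[...,2]<150)&(Z>.03)
    p=c[m];
    for _ in range(5):
        q=p.mean(0);n=np.linalg.svd(p-q,full_matrices=False)[2][2];n*=np.sign(n[2]);p=p[abs((p-q)@n)<.003]
    print("panel n",n.round(3),"tilt",np.degrees(np.arccos(n[2])).round(1),"p",q.round(4),len(p))
    up=np.array([0,0,1.])-n*n[2];up/=np.linalg.norm(up);left=np.cross(n,up)  # uphill, left (12h & 9h)
    print("console yaw",np.degrees(np.arctan2(up[1],up[0])).round(2))
    h=(c-q)@n
    near=(np.linalg.norm(c-c0,axis=-1)<.06)
    # bar top
    bm=near&(h>.036)&(h<.052)
    w=onplane(im,np.argwhere(bm)[:,::-1],q+n*.044,n)
    ab=np.c_[(w-q)@up,(w-q)@left]
    r=cv2.minAreaRect((ab*1000).astype(np.float32));ctr=q+n*.044+up*r[0][0]/1e3+left*r[0][1]/1e3
    box=cv2.boxPoints(r);e=[box[1]-box[0],box[2]-box[1]];e=max(e,key=np.linalg.norm);print("bar rect",np.round(r[1],1),"h med",np.median(h[bm]).round(4),"dir ccw from up",np.degrees(np.arctan2(e[1],e[0])).round(1))
    print("bar top centre",ctr.round(4),"-> grip pt",(ctr-n*.007).round(4))
    # pointer: bright pixels on bar
    pm=near&(h>.03)&(hsv[...,2]>110)
    n_,l,s,ce=cv2.connectedComponentsWithStats(pm.astype(np.uint8));i=1+np.argmax(s[1:,4])
    w=onplane(im,np.argwhere(l==i)[:,::-1],q+n*.044,n);ab=np.c_[(w-q)@up,(w-q)@left]*1000
    v=cv2.fitLine(ab.astype(np.float32),cv2.DIST_L2,0,.01,.01).ravel();mid=ab.mean(0);cc=np.array(r[0]);
    print("pointer n",s[i,4],"line ang",np.degrees(np.arctan2(v[1],v[0])).round(1),"from centre",(mid-cc).round(1))
    # flange: ellipse of dark/flange edges
    return q,n,up,left,ctr
if __name__=="__main__":
    meas(load(sys.argv[1]),np.array([.583,.254,.10]))
E
python3 knob.py w3.npz; python3 -c "
from rig import manip
s=manip.get_state();print(s['qpos'].round(3),s['position'])"
```

```text
panel n [0.959 0.078 0.271] tilt 74.3 p [0.5711 0.2116 0.1327] 669
console yaw -175.35
bar rect [926290.8    950.4] h med 0.0434 dir ccw from up 8.6
bar top centre [-116.5552  -78.0684  436.9615] -> grip pt [-116.5619  -78.0689  436.9596]
pointer n 658 line ang 8.6 from centre [-452160.4  -68301.7]
[ 0.332  0.024  1.777 -0.174  0.934  1.974] [0.52016485 0.19883044 0.28132823]
```

```bash
python3 - <<'E'
s=open("knob.py").read()
s=s.replace("&(Z>.03)\n","&(Z>.03)&(Z<.11)\n").replace("p=c[m];","p=c[m];hh=(p[:,2]-.04)-(p[:,0]-.50)*.466;p=p[abs(hh-np.median(hh))<.008]")
s=s.replace("near&","near&(Z<.2)&")
open("knob.py","w").write(s)
E
python3 knob.py w3.npz
```

```text
panel n [-0.424  0.028  0.905] tilt 25.1 p [0.5894 0.1968 0.0712] 11133
console yaw -3.76
bar rect [42.2 15. ] h med 0.043 dir ccw from up 12.0
bar top centre [0.577  0.2581 0.1121] -> grip pt [0.58   0.258  0.1057]
pointer n 40 line ang 11.4 from centre [9.3 3. ]
```

```bash
cat > goto.py <<'E'
from h import *
from scipy.spatial.transform import Rotation as R
def delta(pos,zdir,xdir):
    from rig import manip
    s=manip.get_state();q=s["ee_rot"];R0=R.from_quat([q[1],q[2],q[3],q[0]])
    z=zdir/np.linalg.norm(zdir);x=xdir-z*(xdir@z);x/=np.linalg.norm(x);y=np.cross(z,x)
    R1=R.from_matrix(np.c_[x,y,z])
    print("t cm",((pos-s["position"])*100).round(2),"a deg",np.degrees((R1*R0.inv()).as_rotvec()).round(2))
E
cat > kg.py <<'E'
from goto import *
import sys
n=np.array([-.424,.028,.905]);n/=np.linalg.norm(n)
g=np.array(eval(sys.argv[1]));out=float(sys.argv[2]);ang=np.radians(float(sys.argv[3]))
up=np.array([0,0,1.])-n*n[2];up/=np.linalg.norm(up);left=np.cross(n,up)
delta(g+n*(out-.0187),-n,up*np.cos(ang)+left*np.sin(ang));print("n",n.round(4))
E
python3 kg.py "[.58,.258,.1057]" .08 11.7
```

```text
t cm [  3.38   6.09 -12.01] a deg [-4.75  0.    6.67]
n [-0.4241  0.028   0.9052]
```

```bash
python3 -m pendant '[{"jaw":1,"tx":1.2,"ty":2,"tz":-4,"ax":-2.4,"ay":0,"az":3.3},{"jaw":1,"tx":2.3,"ty":4,"tz":-8,"ax":-4.75,"ay":0,"az":6.7},{"jaw":1,"tx":3.4,"ty":6.1,"tz":-12,"ax":-4.75,"ay":0,"az":6.7},{"jaw":1,"tx":3.4,"ty":6.1,"tz":-12,"ax":-4.75,"ay":0,"az":6.7},{"jaw":1,"tx":3.4,"ty":6.1,"tz":-12,"ax":-4.75,"ay":0,"az":6.7}]'
python3 - <<'E'
from rig import manip
import cv2,numpy as np
im=manip.get_image("wrist"); cv2.imwrite("pics/w4.png",im["pixels"]); np.savez("w4.npz",**im)
E
python3 knob.py w4.npz; python3 kg.py "[.58,.258,.1057]" .002 11.7
```

```text
clock: 3.25
position: [0.5547, 0.2602, 0.1628]
ee_rot: [0.029, 0.973, 0.068, 0.217]
contact_force: [0.0, -0.5, -0.5]
width: 0.0855
gripper_force: 0.0
panel n [-0.423  0.028  0.906] tilt 25.1 p [0.592  0.1998 0.0722] 20842
console yaw -3.83
bar rect [42.1 13.6] h med 0.0431 dir ccw from up 12.4
bar top centre [0.5774 0.2597 0.1121] -> grip pt [0.5804 0.2595 0.1058]
pointer n 85 line ang 12.1 from centre [9.3 2. ]
t cm [ 3.22 -0.29 -7.3 ] a deg [-0.12  0.17 -0.05]
n [-0.4241  0.028   0.9052]
```

View pics/w4.png

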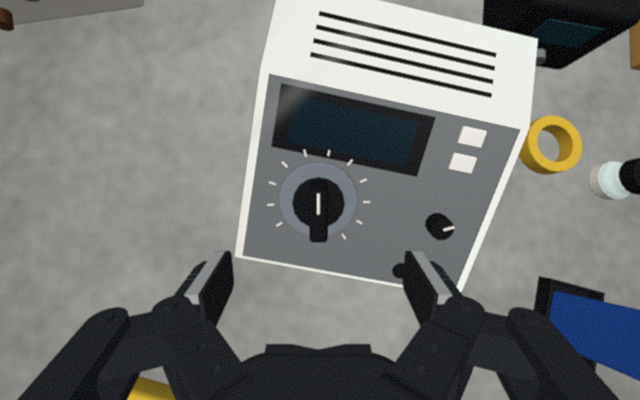

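The close view shows the bar upright in the image at column 318, midway between the fingers (218 and 416). The second measurement agrees within 2 mm, so I'm going in.

```bash
python3 -m pendant '[{"jaw":1,"tx":0.8,"ty":-0.05,"tz":-1.8,"ax":0,"ay":0,"az":0},{"jaw":1,"tx":1.6,"ty":-0.1,"tz":-3.6,"ax":0,"ay":0,"az":0},{"jaw":1,"tx":2.4,"ty":-0.15,"tz":-5.4,"ax":0,"ay":0,"az":0},{"jaw":1,"tx":3.2,"ty":-0.18,"tz":-7.2,"ax":0,"ay":0,"az":0},{"jaw":1,"tx":3.2,"ty":-0.18,"tz":-7.2,"ax":0,"ay":0,"az":0},{"jaw":-1,"tx":3.2,"ty":-0.18,"tz":-7.2,"ax":0,"ay":0,"az":0},{"jaw":-1,"tx":3.2,"ty":-0.18,"tz":-7.2,"ax":0,"ay":0,"az":0},{"jaw":-1,"tx":3.2,"ty":-0.18,"tz":-7.2,"ax":0,"ay":0,"az":0},{"jaw":-1,"tx":3.2,"ty":-0.18,"tz":-7.2,"ax":0,"ay":0,"az":0},{"jaw":-1,"tx":3.2,"ty":-0.18,"tz":-7.2,"ax":0,"ay":0,"az":0}]' 30
```

```text
clock: 4.55
position: [0.5859, 0.2578, 0.0903]
ee_rot: [0.031, 0.974, 0.069, 0.216]
contact_force: [-0.0, -7.8, 6.5]
width: 0.0133
gripper_force: 34.9
```

```bash
python3 -m pendant '[{"jaw":-1,"tx":0,"ty":0,"tz":0,"ax":-3.8,"ay":0.25,"az":8.15},{"jaw":-1,"tx":0,"ty":0,"tz":0,"ax":-7.6,"ay":0.5,"az":16.3},{"jaw":-1,"tx":0,"ty":0,"tz":0,"ax":-11.4,"ay":0.75,"az":24.4},{"jaw":-1,"tx":0,"ty":0,"tz":0,"ax":-15.3,"ay":1,"az":32.6},{"jaw":-1,"tx":0,"ty":0,"tz":0,"ax":-19.1,"ay":1.25,"az":40.7},{"jaw":-1,"tx":0,"ty":0,"tz":0,"ax":-22.9,"ay":1.5,"az":48.9},{"jaw":-1,"tx":0,"ty":0,"tz":0,"ax":-26.7,"ay":1.75,"az":57},{"jaw":-1,"tx":0,"ty":0,"tz":0,"ax":-30.5,"ay":2,"az":65.2},{"jaw":-1,"tx":0,"ty":0,"tz":0,"ax":-34.3,"ay":2.25,"az":73.3},{"jaw":-1,"tx":0,"ty":0,"tz":0,"ax":-38.2,"ay":2.5,"az":81.5}]'
python3 kg.py "[.58,.258,.1057]" .002 135; python3 -c "
from rig import manip
s=manip.get_state();print(s['qpos'].round(3),s['moment'],s['contact_force'])"
```

```text
clock: 5.8
position: [0.5861, 0.2574, 0.0904]
ee_rot: [0.175, 0.638, 0.739, 0.129]
contact_force: [-0.4, -10.4, 7.7]
width: 0.0136
gripper_force: 34.8
t cm [0.1  0.02 0.02] a deg [-13.65   0.9   29.77]
n [-0.4241  0.028   0.9052]
[ 0.42   0.343  1.898 -0.4    0.545  0.58 ] [-1.30459672 -0.17644863 -0.70021942] [ -0.37645027 -10.41800282   7.71021045]
```

```bash
python3 -m pendant '[{"jaw":-1,"tx":0,"ty":0,"tz":0,"ax":-3.8,"ay":0.25,"az":8.15},{"jaw":-1,"tx":0,"ty":0,"tz":0,"ax":-7.6,"ay":0.5,"az":16.3},{"jaw":-1,"tx":0,"ty":0,"tz":0,"ax":-11.4,"ay":0.75,"az":24.4},{"jaw":-1,"tx":0,"ty":0,"tz":0,"ax":-14,"ay":0.9,"az":29.9},{"jaw":-1,"tx":0,"ty":0,"tz":0,"ax":-14,"ay":0.9,"az":29.9}]'
python3 kg.py "[.58,.258,.1057]" .002 135; python3 -c "
from rig import manip
import numpy as np
s=manip.get_state();print(s['qpos'].round(3),s['moment'],s['contact_force'],s['moment']@np.array([-.424,.028,.905]))"
```

```text
clock: 6.42
position: [0.5863, 0.2574, 0.0905]
ee_rot: [0.205, 0.404, 0.889, 0.074]
contact_force: [0.7, -9.4, 6.3]
width: 0.013
gripper_force: 34.8
t cm [0.08 0.02 0.01] a deg [ 0.27 -0.04  0.12]
n [-0.4241  0.028   0.9052]
[ 0.421  0.344  1.898 -0.403  0.545  0.011] [-1.43771846 -0.16846762 -0.64640817] [ 0.74893131 -9.44271494  6.25433759] 0.019876138852196523
```

```bash
python3 -m pendant '[{"jaw":-1,"tx":0,"ty":0,"tz":0,"ax":-0.85,"ay":0.05,"az":1.8},{"jaw":-1,"tx":0,"ty":0,"tz":0,"ax":-1.7,"ay":0.1,"az":3.6},{"jaw":-1,"tx":0,"ty":0,"tz":0,"ax":-1.7,"ay":0.1,"az":3.6}]'
python3 kg.py "[.58,.258,.1057]" .002 135; python3 -c "
from rig import manip
import numpy as np
s=manip.get_state();print(s['qpos'].round(3),s['moment'],s['contact_force'],s['moment']@np.array([-.424,.028,.905]))"
```

```text
clock: 6.8
position: [0.5861, 0.2578, 0.0906]
ee_rot: [0.207, 0.375, 0.901, 0.068]
contact_force: [-0.2, -8.5, 7.6]
width: 0.0134
gripper_force: 56.4
t cm [ 0.1  -0.02  0.  ] a deg [ 1.79 -0.16 -3.25]
n [-0.4241  0.028   0.9052]
[ 0.421  0.343  1.898 -0.401  0.545 -0.054] [-0.93148165 -0.19015237 -1.40872397] [-0.20254446 -8.54115922  7.56873955] -0.8852712370001072
```

The moment about the knob axis rose to 0.9 N m, so the stop is reached. Releasing and backing off to look.

```bash
python3 -m pendant '[{"jaw":1,"tx":0,"ty":0,"tz":0,"ax":0,"ay":0,"az":0},{"jaw":1,"tx":0,"ty":0,"tz":0,"ax":0,"ay":0,"az":0},{"jaw":1,"tx":0,"ty":0,"tz":0,"ax":0,"ay":0,"az":0},{"jaw":1,"tx":0,"ty":0,"tz":0,"ax":0,"ay":0,"az":0},{"jaw":1,"tx":-2.1,"ty":0.15,"tz":4.5,"ax":0,"ay":0,"az":0},{"jaw":1,"tx":-4.2,"ty":0.3,"tz":9,"ax":0,"ay":0,"az":0},{"jaw":1,"tx":-4.2,"ty":0.3,"tz":9,"ax":0,"ay":0,"az":0},{"jaw":1,"tx":-4.2,"ty":0.3,"tz":9,"ax":0,"ay":0,"az":0}]'
python3 - <<'E'
from rig import manip
import cv2,numpy as np
im=manip.get_image("wrist"); cv2.imwrite("pics/w5.png",im["pixels"]); np.savez("w5.npz",**im)
E
python3 knob.py w5.npz
```

```text
clock: 7.8
position: [0.5434, 0.263, 0.1791]
ee_rot: [0.206, 0.373, 0.902, 0.069]
contact_force: [-0.1, -0.1, -0.1]
width: 0.0856
gripper_force: 0.0
panel n [-0.422  0.028  0.906] tilt 25.1 p [0.5797 0.2107 0.0662] 17529
console yaw -3.85
bar rect [13.7 42.3] h med 0.0431 dir ccw from up -44.9
bar top centre [0.5748 0.2603 0.111 ] -> grip pt [0.5777 0.2601 0.1046]
pointer n 77 line ang -44.5 from centre [-6.6  6.8]
```

Knob bar now measures 135.1° with the pointer at half past seven, at the stop. Next: the pack.

```bash
python3 -c "
from goto import *
delta(np.array([.50,-.04,.30]),np.array([0,0,-1.]),np.array([0,1.,0]))"
```

```text
t cm [ -4.32 -30.27  12.19] a deg [ 11.49  22.93 -44.37]
```

```bash
python3 -m pendant '[{"jaw":1,"tx":-1,"ty":0,"tz":5,"ax":1.9,"ay":3.8,"az":-7.4},{"jaw":1,"tx":-2,"ty":-4,"tz":9,"ax":3.8,"ay":7.6,"az":-14.8},{"jaw":1,"tx":-3,"ty":-9,"tz":12,"ax":5.7,"ay":11.4,"az":-22.2},{"jaw":1,"tx":-4,"ty":-15,"tz":12.2,"ax":7.6,"ay":15.3,"az":-29.6},{"jaw":1,"tx":-4.3,"ty":-21,"tz":12.2,"ax":9.5,"ay":19.1,"az":-37},{"jaw":1,"tx":-4.3,"ty":-26,"tz":12.2,"ax":11.5,"ay":22.9,"az":-44.4},{"jaw":1,"tx":-4.3,"ty":-30.3,"tz":12.2,"ax":11.5,"ay":22.9,"az":-44.4},{"jaw":1,"tx":-4.3,"ty":-30.3,"tz":12.2,"ax":11.5,"ay":22.9,"az":-44.4},{"jaw":1,"tx":-4.3,"ty":-30.3,"tz":12.2,"ax":11.5,"ay":22.9,"az":-44.4}]'
python3 - <<'E'
from rig import manip
import cv2,numpy as np
from h import *
im=manip.get_image("wrist"); cv2.imwrite("pics/w6.png",im["pixels"]); np.savez("w6.npz",**im)
c=cloud(im);hsv=cv2.cvtColor(im["pixels"],cv2.COLOR_BGR2HSV)
X,Y,Z=np.moveaxis(c,-1,0)
roi=(abs(X-.5)<.07)&(abs(Y+.04)<.07)
m=roi&(Z>.088)&(Z<.11)
print(m.sum(),np.median(Z[m]))
uv=np.argwhere(m)[:,::-1];print(uv.min(0),uv.max(0),rect(onz(im,uv,.099)))
m=roi&(Z<.03)&(hsv[...,2]<45);uv=np.argwhere(m)[:,::-1];print("tray",m.sum(),rect(onz(im,uv,.018)),np.percentile(Z[m],[5,50,95]))
E
```

```text
clock: 8.98
position: [0.5006, -0.0399, 0.3]
ee_rot: [-0.0, 0.708, 0.706, 0.0]
contact_force: [-0.0, -0.1, -0.2]
width: 0.085
gripper_force: 0.0
1461 0.09531419220485071
[296 150] [346 187] ((503.8577575683594, -36.45095443725586), (37.85799026489258, 55.93538284301758), 80.4419937133789)
tray 992 ((487.43890380859375, -24.002452850341797), (118.8558120727539, 57.38582229614258), 18.317672729492188) [0.00360984 0.01422944 0.02558354]
```

View pics/w6.png

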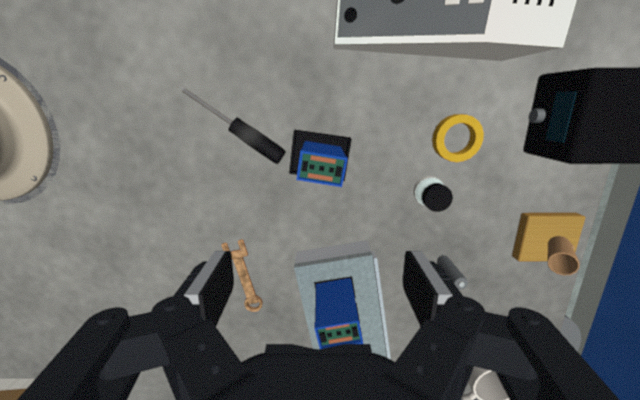

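The view shows the pack's top at (322,168) in the tray, its long side tilted about 10° (clockwise seen from above), with the screwdriver handle nearby at (262,142) but low. I'll grip 29 mm below the pack's top.

```bash
python3 -m pendant '[{"jaw":1,"tx":0.35,"ty":0.35,"tz":-4,"ax":0,"ay":0,"az":-9.7},{"jaw":1,"tx":0.35,"ty":0.35,"tz":-10,"ax":0,"ay":0,"az":-9.7},{"jaw":1,"tx":0.35,"ty":0.35,"tz":-16,"ax":0,"ay":0,"az":-9.7},{"jaw":1,"tx":0.35,"ty":0.35,"tz":-20,"ax":0,"ay":0,"az":-9.7},{"jaw":1,"tx":0.35,"ty":0.35,"tz":-24.9,"ax":0,"ay":0,"az":-9.7},{"jaw":1,"tx":0.35,"ty":0.35,"tz":-24.9,"ax":0,"ay":0,"az":-9.7},{"jaw":-1,"tx":0.35,"ty":0.35,"tz":-24.9,"ax":0,"ay":0,"az":-9.7},{"jaw":-1,"tx":0.35,"ty":0.35,"tz":-24.9,"ax":0,"ay":0,"az":-9.7},{"jaw":-1,"tx":0.35,"ty":0.35,"tz":-24.9,"ax":0,"ay":0,"az":-9.7},{"jaw":-1,"tx":0.35,"ty":0.35,"tz":-24.9,"ax":0,"ay":0,"az":-9.7}]' 60
```

```text
clock: 10.28
position: [0.5058, -0.0364, 0.0546]
ee_rot: [0.003, 0.765, 0.644, 0.002]
contact_force: [-0.2, 1.1, 7.2]
width: 0.0552
gripper_force: 64.8
```

```bash
python3 -m pendant '[{"jaw":-1,"tx":0,"ty":0,"tz":2,"ax":0,"ay":0,"az":0},{"jaw":-1,"tx":0,"ty":0,"tz":5,"ax":0,"ay":0,"az":0},{"jaw":-1,"tx":0,"ty":0,"tz":9,"ax":0,"ay":0,"az":0},{"jaw":-1,"tx":0,"ty":0,"tz":14,"ax":0,"ay":0,"az":0},{"jaw":-1,"tx":0,"ty":0,"tz":18,"ax":0,"ay":0,"az":0},{"jaw":-1,"tx":0,"ty":0,"tz":18,"ax":0,"ay":0,"az":0},{"jaw":-1,"tx":0,"ty":0,"tz":18,"ax":0,"ay":0,"az":0}]'
python3 - <<'E'
from rig import manip
import cv2,numpy as np
from h import *
s=manip.get_state();print(s["position"],s["ee_rot"].round(4))
im=manip.get_image("wrist"); cv2.imwrite("pics/w7.png",im["pixels"]); np.savez("w7.npz",**im)
for n in("scene","top"):
    i=manip.get_image(n);np.savez(n+"7.npz",**i);cv2.imwrite(f"pics/{n}7.png",i["pixels"])
E
```

```text
clock: 11.15
position: [0.5029, -0.0363, 0.231]
ee_rot: [0.0, 0.765, 0.644, -0.0]
contact_force: [0.8, 1.2, -5.2]
width: 0.0553
gripper_force: 65.6
[ 0.50288633 -0.03629767  0.2309892 ] [ 1.000e-04  7.647e-01  6.444e-01 -4.000e-04]
```

View pics/w7.png

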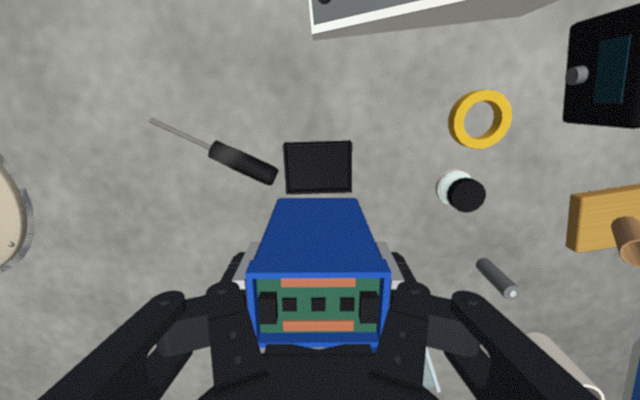

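The pack hangs level between the fingers: top face's near edge at rows ~270, columns 247-390, bottom edge at row 200, columns 278-357; the empty tray is at (318,167). Now I'll measure how it sits in the hand.

```bash
cat > hand.py <<'E'
from h import *
from scipy.spatial.transform import Rotation as R
def hand(im,pos,q):
    Rt=R.from_quat([q[1],q[2],q[3],q[0]]).as_matrix()
    c=cloud(im);t=(c-pos)@Rt   # tool frame
    hsv=cv2.cvtColor(im["pixels"],cv2.COLOR_BGR2HSV)
    blue=(hsv[...,0]>105)&(hsv[...,0]<125)&(hsv[...,1]>140)&(np.linalg.norm(t,axis=-1)<.12)
    f=blue&(abs(t[...,0]-.018)<.006)
    p=t[f];
    A=np.c_[p[:,1],p[:,2],np.ones(len(p))];k=np.linalg.lstsq(A,p[:,0],rcond=None)[0]
    print("face x=",k[2].round(4)," yaw slope deg",np.degrees(k[0]).round(2)," tilt deg",np.degrees(k[1]).round(2),len(p))
    # face outline by casting rays to face plane
    n=Rt@np.array([1,-k[0],-k[1]]);n/=np.linalg.norm(n);p0=pos+Rt@np.array([k[2],0,0])
    cnt=max(cv2.findContours(f.astype(np.uint8),0,1)[0],key=len)[:,0]
    w=(onplane(im,cnt,p0,n)-pos)@Rt
    for lo,hi in((0,.02),(.02,.05)):
        b=w[(w[:,2]>lo)&(w[:,2]<hi)];print("y range z",lo,hi,b[:,1].min().round(4),b[:,1].max().round(4))
    b=w[abs(w[:,1])<.02];print("z range (tool)",b[:,2].min().round(4),np.median(b[b[:,2]>.04,2]).round(4))
    lo=w[(w[:,2]>.045)&(abs(w[:,1])<.024)];print("bottom roll deg",np.degrees(np.polyfit(lo[:,1],lo[:,2],1)[0]).round(2))
if __name__=="__main__":
    hand(load("w7.npz"),np.array([.50289,-.0363,.23099]),np.array([.0001,.7647,.6444,-.0004]))
E
python3 hand.py
```

```text
face x= 0.0171  yaw slope deg 0.05  tilt deg 0.27 8973
y range z 0 0.02 -0.0275 0.0249
y range z 0.02 0.05 -0.0276 0.0249
z range (tool) -0.0481 0.0435
bottom roll deg -0.08
```

```bash
python3 -m pendant '[{"jaw":-1,"tx":0,"ty":-2,"tz":3,"ax":0,"ay":0,"az":3},{"jaw":-1,"tx":0,"ty":-6,"tz":6,"ax":0,"ay":0,"az":6},{"jaw":-1,"tx":0.5,"ty":-11,"tz":7,"ax":0,"ay":0,"az":9},{"jaw":-1,"tx":1,"ty":-17,"tz":7,"ax":0,"ay":0,"az":13},{"jaw":-1,"tx":2,"ty":-23,"tz":7,"ax":0,"ay":0,"az":17},{"jaw":-1,"tx":2.5,"ty":-29,"tz":7,"ax":0,"ay":0,"az":20.6},{"jaw":-1,"tx":3,"ty":-34,"tz":7,"ax":0,"ay":0,"az":20.6},{"jaw":-1,"tx":3,"ty":-38,"tz":7,"ax":0,"ay":0,"az":20.6},{"jaw":-1,"tx":3,"ty":-38,"tz":7,"ax":0,"ay":0,"az":20.6},{"jaw":-1,"tx":3,"ty":-38,"tz":7,"ax":0,"ay":0,"az":20.6}]'
cat > rack.py <<'E'
from h import *
def rk(im):
    c=cloud(im);X,Y,Z=np.moveaxis(c,-1,0);hsv=cv2.cvtColor(im["pixels"],cv2.COLOR_BGR2HSV)
    def comps(m,z,amin):
        n,l,s,ce=cv2.connectedComponentsWithStats(cv2.morphologyEx(m.astype(np.uint8),cv2.MORPH_OPEN,np.ones((3,3))))
        for i in range(1,n):
            if s[i,4]>amin:
                v,u=np.where(l==i);w=onz(im,np.c_[u,v],z)
                print(s[i].tolist(),"z",np.median(Z[v,u]).round(4),[np.round(a,1).tolist() for a in rect(w)])
    roi=(abs(X-.535)<.11)&(Y>-.40)&(Y<-.15)
    print("tops");comps(roi&(Z>.132)&(Z<.158),.145,200)
    print("pad");comps(roi&(Z>.03)&(Z<.07)&(hsv[...,2]<45),.051,100)
E
python3 - <<'E'
from rig import manip
from rack import *
from hand import hand
s=manip.get_state();im=manip.get_image("wrist");np.savez("w8.npz",**im);cv2.imwrite("pics/w8.png",im["pixels"])
print(s["position"].round(4),s["qpos"].round(2));rk(im);hand(im,s["position"],s["ee_rot"])
E
```

```text
clock: 12.55
position: [0.5339, -0.416, 0.3003]
ee_rot: [-0.001, 0.637, 0.771, 0.001]
contact_force: [0.3, -1.1, -3.8]
width: 0.0557
gripper_force: 65.7
[ 0.5339 -0.416   0.3003] [-0.77  0.41  1.13  0.    1.6  -0.95]
tops
[315, 0, 64, 16, 960] z 0.1412 [[528.5, -255.1], [55.8, 11.6], 10.9]
[315, 29, 62, 45, 2742] z 0.1412 [[535.1, -289.7], [56.0, 36.7], 10.9]
pad
face x= 0.0174  yaw slope deg 0.05  tilt deg 0.29 8996
y range z 0 0.02 -0.0272 0.0254
y range z 0.02 0.05 -0.0273 0.0252
z range (tool) -0.0481 0.0434
bottom roll deg -0.06
```

```bash
python3 -m pendant '[{"jaw":-1,"tx":0.6,"ty":4,"tz":0,"ax":0,"ay":0,"az":0},{"jaw":-1,"tx":1.15,"ty":7.8,"tz":-1,"ax":0,"ay":0,"az":0},{"jaw":-1,"tx":1.15,"ty":7.8,"tz":-3,"ax":0,"ay":0,"az":0},{"jaw":-1,"tx":1.15,"ty":7.8,"tz":-6,"ax":0,"ay":0,"az":0},{"jaw":-1,"tx":1.15,"ty":7.8,"tz":-9,"ax":0,"ay":0,"az":0},{"jaw":-1,"tx":1.15,"ty":7.8,"tz":-12,"ax":0,"ay":0,"az":0},{"jaw":-1,"tx":1.15,"ty":7.8,"tz":-15,"ax":0,"ay":0,"az":0},{"jaw":-1,"tx":1.15,"ty":7.8,"tz":-17.5,"ax":0,"ay":0,"az":0},{"jaw":-1,"tx":1.15,"ty":7.8,"tz":-17.5,"ax":0,"ay":0,"az":0}]'
cat > near.py <<'E'
from rack import *
from rig import manip
import sys
s=manip.get_state();print("tcp",s["position"].round(4))
im=manip.get_image("wrist");np.savez(sys.argv[1]+".npz",**im);cv2.imwrite(f"pics/{sys.argv[1]}.png",im["pixels"])
rk(im)
# held pack top: rim points
c=cloud(im);d=c-s["position"];Z=d[...,2]
m=(Z>.036)&(Z<.056)&(np.linalg.norm(d[...,:2],axis=-1)<.036)
hsv=cv2.cvtColor(im["pixels"],cv2.COLOR_BGR2HSV)
b=(hsv[...,0]>35)&(hsv[...,0]<125)&(hsv[...,1]>80)&m
uv=np.argwhere(b)[:,::-1];zt=s["position"][2]+.0495
print("held top z med",np.median(c[...,2][b]).round(4),"rect",[np.round(a,1).tolist() for a in rect(onz(im,uv,float(sys.argv[2])))])
for n in("scene","top"):
    i=manip.get_image(n);np.savez(f"{n}_{sys.argv[1]}.npz",**i);cv2.imwrite(f"pics/{n}_{sys.argv[1]}.png",i["pixels"])
E
python3 near.py w9 .172
```

```text
clock: 13.72
position: [0.5444, -0.336, 0.1254]
ee_rot: [-0.002, 0.637, 0.771, 0.001]
contact_force: [0.2, -0.1, -4.5]
width: 0.0553
gripper_force: 65.6
tcp [ 0.5444 -0.336   0.1254]
tops
[241, 0, 155, 102, 14837] z 0.1411 [[525.5, -240.2], [56.2, 35.2], 11.8]
[251, 134, 135, 84, 10862] z 0.1412 [[534.9, -288.5], [56.3, 36.9], 11.0]
[226, 231, 186, 45, 3914] z 0.1468 [[541.9, -324.7], [89.2, 23.2], 11.0]
pad
held top z med 0.166 rect [[544.5, -332.3], [70.4, 40.9], 11.8]
```

View pics/w9.png

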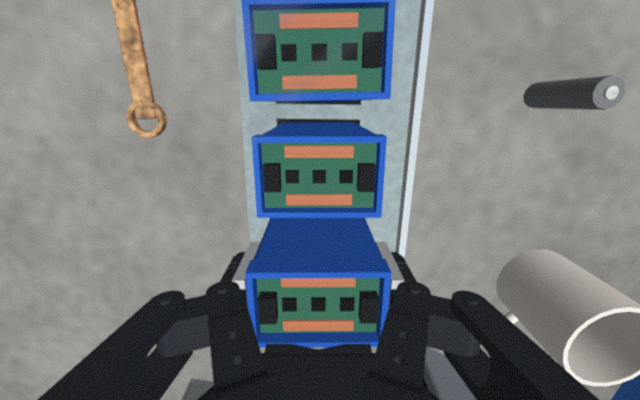

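The wrist view shows the held pack (columns 247-390, top at row 305) in line and parallel with the two stored packs at columns 257-383 and 243-396. Small correction, then lower gently.

```bash
python3 -m pendant '[{"jaw":-1,"tx":0.07,"ty":-0.12,"tz":-0.7,"ax":0,"ay":0,"az":0},{"jaw":-1,"tx":0.07,"ty":-0.12,"tz":-1.4,"ax":0,"ay":0,"az":0},{"jaw":-1,"tx":0.07,"ty":-0.12,"tz":-2,"ax":0,"ay":0,"az":0},{"jaw":-1,"tx":0.07,"ty":-0.12,"tz":-2,"ax":0,"ay":0,"az":0},{"jaw":-1,"tx":0.07,"ty":-0.12,"tz":-2,"ax":0,"ay":0,"az":0}]'
python3 -m pendant '[{"jaw":-1,"tx":0,"ty":0,"tz":-0.1,"ax":0,"ay":0,"az":0},{"jaw":-1,"tx":0,"ty":0,"tz":-0.2,"ax":0,"ay":0,"az":0},{"jaw":-1,"tx":0,"ty":0,"tz":-0.2,"ax":0,"ay":0,"az":0}]'
```

```text
clock: 14.5
position: [0.5465, -0.3398, 0.1073]
ee_rot: [0.001, 0.637, 0.771, 0.001]
contact_force: [-0.1, -0.5, -4.0]
width: 0.0547
gripper_force: 65.7
clock: 14.88
position: [0.5464, -0.3397, 0.1053]
ee_rot: [0.001, 0.637, 0.771, 0.001]
contact_force: [-0.1, -0.4, -4.8]
width: 0.0556
gripper_force: 65.7
```

```bash
python3 -m pendant '[{"jaw":-1,"tx":0,"ty":0,"tz":-0.1,"ax":0,"ay":0,"az":0},{"jaw":-1,"tx":0,"ty":0,"tz":-0.15,"ax":0,"ay":0,"az":0},{"jaw":-1,"tx":0,"ty":0,"tz":-0.15,"ax":0,"ay":0,"az":0}]'
```

```text
clock: 15.25
position: [0.5464, -0.3397, 0.1038]
ee_rot: [0.001, 0.637, 0.771, 0.001]
contact_force: [-1.1, -0.2, -4.5]
width: 0.0554
gripper_force: 65.7
```

```bash
python3 near.py w10 .152; python3 -c "
from hand import *
from rig import manip
s=manip.get_state();print(s['position']);hand(load('w10.npz'),s['position'],s['ee_rot'])"
```

```text
tcp [ 0.5464 -0.3397  0.1038]
tops
[220, 0, 188, 90, 16011] z 0.1411 [[526.6, -245.6], [56.6, 25.0], 10.9]
[233, 129, 165, 102, 15831] z 0.1412 [[534.9, -288.6], [56.3, 37.3], 11.0]
[185, 252, 266, 96, 15053] z 0.1446 [[545.4, -338.7], [109.1, 46.4], 10.8]
pad
held top z med 0.1444 rect [[542.8, -327.2], [62.9, 56.0], 10.7]
[ 0.5464612  -0.33975141  0.10385548]
face x= 0.0178  yaw slope deg 0.13  tilt deg 0.79 6164Traceback (most recent call last):
  File "<string>", line 4, in <module>
    s=manip.get_state();print(s['position']);hand(load('w10.npz'),s['position'],s['ee_rot'])
                                             ~~~~^^^^^^^^^^^^^^^^^^^^^^^^^^^^^^^^^^^^^^^^^^^
  File "hand.py", line 17, in hand
    b=w[(w[:,2]>lo)&(w[:,2]<hi)];print("y range z",lo,hi,b[:,1].min().round(4),b[:,1].max().round(4))
                                                         ~~~~~~~~~~^^
    return umr_minimum(a, axis, None, out, keepdims, initial, where)
ValueError: zero-size array to reduction operation minimum which has no identity
```

```bash
cat > green.py <<'E'
from h import *
import sys
def green(im,zs=None):
    c=cloud(im);Z=c[...,2];hsv=cv2.cvtColor(im["pixels"],cv2.COLOR_BGR2HSV)
    g=(hsv[...,1]>70)&(hsv[...,0]>35)&(hsv[...,0]<95)&(Z>.12)&(Z<.19)
    g=cv2.morphologyEx(g.astype(np.uint8),cv2.MORPH_CLOSE,np.ones((25,25)))
    n,l,s,ce=cv2.connectedComponentsWithStats(g)
    for i in range(1,n):
        if s[i,4]>300:
            v,u=np.where(l==i);z=np.median(Z[v,u]);w=onz(im,np.c_[u,v],z)
            print(s[i].tolist(),"z",z.round(4),[np.round(a,1).tolist() for a in rect(w)],"mean",(w.mean(0)*1000).round(1))
green(load(sys.argv[1]))
E
python3 green.py w10.npz; echo; python3 green.py w9.npz;echo; python3 green.py top_w10.npz
```

```text
[235, 0, 157, 80, 9958] z nan [[nan, nan], [0.0, 0.0], 0.0] mean [nan nan nan]
[246, 140, 139, 78, 9023] z nan [[nan, nan], [0.0, 0.0], 0.0] mean [nan nan nan]
[198, 278, 222, 96, 7946] z nan [[nan, nan], [0.0, 0.0], 0.0] mean [nan nan nan]
[116, 296, 69, 104, 2524] z nan [[nan, nan], [0.0, 0.0], 0.0] mean [nan nan nan]
[452, 296, 75, 104, 3655] z nan [[nan, nan], [0.0, 0.0], 0.0] mean [nan nan nan]

[254, 0, 130, 93, 10373] z nan [[nan, nan], [0.0, 0.0], 0.0] mean [nan nan nan]
[262, 143, 115, 65, 6322] z nan [[nan, nan], [0.0, 0.0], 0.0] mean [nan nan nan]
[147, 279, 233, 54, 4935] z nan [[nan, nan], [0.0, 0.0], 0.0] mean [nan nan nan]

[395, 217, 32, 22, 474] z nan [[nan, nan], [0.0, 0.0], 0.0] mean [nan nan nan]
```

```bash
cat > orange.py <<'E'
from h import *
import sys
def orange(im,zmin=.12,zmax=.19):
    c=cloud(im);X,Y,Z=np.moveaxis(c,-1,0);hsv=cv2.cvtColor(im["pixels"],cv2.COLOR_BGR2HSV)
    g=(hsv[...,1]>70)&(hsv[...,0]<25)&(hsv[...,2]>60)&(Z>zmin)&(Z<zmax)&(Y<-.15)
    n,l,s,ce=cv2.connectedComponentsWithStats(g.astype(np.uint8))
    for i in range(1,n):
        if s[i,4]>150:
            v,u=np.where(l==i);z=np.nanmedian(Z[v,u]);w=onz(im,np.c_[u,v],z)
            print(s[i].tolist(),"z",z.round(4),[np.round(a,1).tolist() for a in rect(w)],"mean",(w.mean(0)*1000).round(1))
orange(load(sys.argv[1]))
E
python3 orange.py w10.npz; echo; python3 orange.py w9.npz
```

```text
[270, 56, 92, 19, 1553] z 0.1411 [[527.7, -250.3], [30.2, 5.2], 11.9] mean [ 527.7 -250.2  141.1]
[273, 143, 85, 15, 1254] z 0.1411 [[532.9, -278.0], [30.2, 5.0], 10.9] mean [ 533.  -277.9  141.1]
[276, 201, 80, 14, 1075] z 0.1411 [[537.1, -299.5], [30.2, 5.3], 10.8] mean [ 537.4 -299.5  141.1]
[281, 279, 75, 8, 595] z 0.1443 [[543.9, -329.9], [30.0, 3.3], 10.8] mean [ 543.9 -329.9  144.3]
[283, 320, 71, 11, 776] z 0.1442 [[547.9, -350.6], [30.0, 5.2], 10.7] mean [ 547.9 -350.6  144.2]

[280, 12, 79, 17, 1208] z 0.141 [[523.4, -228.8], [30.0, 5.3], 12.3] mean [ 523.4 -228.8  141. ]
[282, 75, 75, 15, 1000] z 0.1411 [[527.7, -250.3], [30.0, 5.1], 11.8] mean [ 527.9 -250.3  141.1]
[284, 146, 70, 12, 830] z 0.1411 [[532.9, -278.1], [30.1, 4.8], 11.0] mean [ 532.9 -278.1  141.1]
[286, 194, 67, 11, 724] z 0.1411 [[537.2, -299.4], [30.2, 4.8], 11.0] mean [ 537.1 -299.4  141.1]
[281, 279, 75, 8, 597] z 0.1659 [[542.0, -326.3], [30.0, 3.3], 11.0] mean [ 542.  -326.3  165.9]
[283, 320, 71, 11, 776] z 0.1658 [[546.0, -347.1], [30.0, 5.2], 11.0] mean [ 546.  -347.1  165.8]
```

```bash
python3 -m pendant '[{"jaw":-1,"tx":-0.13,"ty":0.17,"tz":0,"ax":0,"ay":0,"az":0},{"jaw":-1,"tx":-0.13,"ty":0.17,"tz":0,"ax":0,"ay":0,"az":0},{"jaw":-1,"tx":-0.13,"ty":0.17,"tz":-0.1,"ax":0,"ay":0,"az":0},{"jaw":-1,"tx":-0.13,"ty":0.17,"tz":-0.1,"ax":0,"ay":0,"az":0}]'
sed 's/^orange.*/from rig import manip;im=manip.get_image("wrist");np.savez(sys.argv[1],**im);orange(im)/' orange.py > on.py; python3 on.py w11.npz
```

```text
clock: 15.9
position: [0.5451, -0.338, 0.1027]
ee_rot: [0.001, 0.637, 0.771, 0.001]
contact_force: [0.4, 0.4, -5.7]
width: 0.0555
gripper_force: 65.7
[269, 0, 98, 4, 332] z 0.141 [[523.7, -231.0], [29.9, 0.8], 10.9] mean [ 522.4 -231.2  141. ]
[272, 62, 93, 18, 1553] z 0.141 [[527.7, -250.3], [30.2, 5.2], 11.9] mean [ 527.7 -250.2  141. ]
[276, 149, 85, 15, 1256] z 0.1411 [[532.9, -278.0], [30.1, 5.0], 10.9] mean [ 532.9 -278.   141.1]
[279, 207, 80, 14, 1026] z 0.1411 [[537.2, -299.6], [30.1, 5.3], 10.8] mean [ 537.1 -299.4  141.1]
[281, 279, 75, 8, 598] z 0.1433 [[542.6, -328.2], [30.0, 3.3], 10.8] mean [ 542.5 -328.2  143.3]
[283, 320, 71, 11, 773] z 0.1432 [[546.6, -348.9], [30.0, 5.2], 10.7] mean [ 546.5 -349.   143.2]
```

```bash
python3 -m pendant '[{"jaw":-1,"tx":0,"ty":0,"tz":-0.08,"ax":0,"ay":0,"az":0},{"jaw":-1,"tx":0,"ty":0,"tz":-0.16,"ax":0,"ay":0,"az":0},{"jaw":-1,"tx":0,"ty":0,"tz":-0.16,"ax":0,"ay":0,"az":0},{"jaw":-1,"tx":0,"ty":0,"tz":-0.16,"ax":0,"ay":0,"az":0}]'
python3 -m pendant '[{"jaw":-1,"tx":0,"ty":0,"tz":-0.08,"ax":0,"ay":0,"az":0},{"jaw":-1,"tx":0,"ty":0,"tz":-0.08,"ax":0,"ay":0,"az":0},{"jaw":-1,"tx":0,"ty":0,"tz":-0.08,"ax":0,"ay":0,"az":0}]'
```

```text
clock: 16.45
position: [0.5452, -0.338, 0.1012]
ee_rot: [0.001, 0.637, 0.771, 0.001]
contact_force: [-0.3, 0.1, -5.3]
width: 0.0553
gripper_force: 65.7
clock: 16.82
position: [0.5453, -0.3381, 0.1007]
ee_rot: [0.001, 0.637, 0.771, 0.001]
contact_force: [-0.8, -0.1, -2.1]
width: 0.0553
gripper_force: 66.0
```

```bash
python3 -m pendant '[{"jaw":-1,"tx":0,"ty":0,"tz":-0.05,"ax":0,"ay":0,"az":0},{"jaw":-1,"tx":0,"ty":0,"tz":-0.05,"ax":0,"ay":0,"az":0},{"jaw":1,"tx":0,"ty":0,"tz":-0.05,"ax":0,"ay":0,"az":0},{"jaw":1,"tx":0,"ty":0,"tz":-0.05,"ax":0,"ay":0,"az":0},{"jaw":1,"tx":0,"ty":0,"tz":-0.05,"ax":0,"ay":0,"az":0},{"jaw":1,"tx":0,"ty":0,"tz":-0.05,"ax":0,"ay":0,"az":0}]' 20
python3 on.py w12.npz
```

```text
clock: 17.58
position: [0.5453, -0.338, 0.0999]
ee_rot: [0.001, 0.637, 0.771, 0.001]
contact_force: [0.2, 0.3, 0.6]
width: 0.0853
gripper_force: 0.0
[271, 60, 95, 20, 1652] z 0.141 [[527.7, -250.3], [30.1, 5.2], 11.9] mean [ 527.8 -250.2  141. ]
[275, 150, 87, 15, 1288] z 0.141 [[533.0, -277.9], [30.1, 4.9], 10.9] mean [ 532.9 -277.9  141. ]
[278, 209, 81, 14, 1084] z 0.1411 [[537.1, -299.4], [29.9, 5.2], 10.8] mean [ 537.4 -299.4  141.1]
[280, 280, 75, 9, 669] z 0.1411 [[542.4, -328.5], [29.9, 3.7], 10.8] mean [ 542.4 -328.5  141.1]
[282, 321, 71, 12, 813] z 0.1412 [[546.3, -349.1], [29.9, 5.7], 10.7] mean [ 546.6 -349.2  141.2]
```

Released; the top now stands level with the stored ones (0.1411). Withdrawing straight up, then checking everything from above.

```bash
python3 -m pendant '[{"jaw":1,"tx":0,"ty":0,"tz":2,"ax":0,"ay":0,"az":0},{"jaw":1,"tx":0,"ty":0,"tz":5,"ax":0,"ay":0,"az":0},{"jaw":1,"tx":0,"ty":0,"tz":9,"ax":0,"ay":0,"az":0},{"jaw":1,"tx":0,"ty":0,"tz":14,"ax":0,"ay":0,"az":0},{"jaw":1,"tx":0,"ty":-5,"tz":18,"ax":0,"ay":0,"az":0},{"jaw":1,"tx":0,"ty":-9,"tz":20,"ax":0,"ay":0,"az":0},{"jaw":1,"tx":0,"ty":-9,"tz":20,"ax":0,"ay":0,"az":0},{"jaw":1,"tx":0,"ty":-9,"tz":20,"ax":0,"ay":0,"az":0}]'
sed -i 's/>150/>60/' on.py; python3 on.py w13.npz; python3 - <<'E'
from rig import manip
import cv2,numpy as np
from h import *
im=load("w13.npz");c=cloud(im);X,Y,Z=np.moveaxis(c,-1,0)
m=((Z>.132)&(Z<.158)&(Y<-.15)&(Y>-.4)&(abs(X-.53)<.1)).astype(np.uint8)
n,l,s,_=cv2.connectedComponentsWithStats(cv2.morphologyEx(m,cv2.MORPH_OPEN,np.ones((3,3))))
for i in range(1,n):
    if s[i,4]>200: print("top",[np.round(a,1).tolist() for a in rect(onz(im,np.argwhere(l==i)[:,::-1],.145))])
i=manip.get_image("scene");cv2.imwrite("pics/scene_end.png",i["pixels"])
cv2.imwrite("pics/end.png",np.hstack([cv2.resize(i["pixels"][120:300,100:260],None,fx=2.5,fy=2.5,interpolation=2),cv2.resize(i["pixels"][120:300,340:480],None,fx=2.5,fy=2.5,interpolation=2)]))
E
```

```text
clock: 18.62
position: [0.5448, -0.4273, 0.299]
ee_rot: [-0.0, 0.637, 0.771, 0.001]
contact_force: [0.3, -0.3, 0.4]
width: 0.0858
gripper_force: 0.0
[320, 18, 34, 7, 233] z 0.1411 [[533.1, -278.0], [29.8, 4.8], 10.9] mean [ 533.  -278.1  141.1]
[320, 45, 33, 7, 213] z 0.141 [[537.3, -299.7], [29.7, 5.0], 10.9] mean [ 536.8 -299.9  141. ]
[320, 79, 32, 6, 188] z 0.1411 [[542.8, -328.1], [29.6, 4.5], 10.9] mean [ 542.5 -328.1  141.1]
[319, 103, 32, 6, 185] z 0.1409 [[546.4, -349.7], [30.4, 4.7], 10.9] mean [ 546.6 -349.6  140.9]
top [[535.1, -290.3], [56.1, 37.1], 10.9]
top [[544.4, -339.2], [55.7, 35.1], 10.9]
```

View pics/end.png

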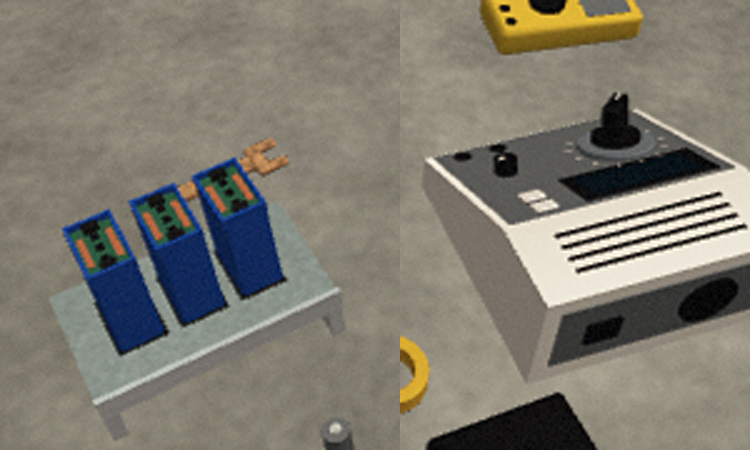

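All three packs stand in an even, parallel row (spacing about 50 mm, yaw 10.9° each), and the knob is at its stop with the small knob untouched.

```bash
python3 -c "
from rig import manip
print(manip.sign_off())"
```

```text
the job is handed in; nothing more can be done
None
```

The job is handed in: the large knob was turned to its anticlockwise stop first, then the pack was set upright in the free place, about 50 mm from its neighbour and at the same angle; the two stored packs and the small knob were left as they were.

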